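Clear the chopping board into the prep trays

TASK

Put the paring knife away first, before moving any of the vegetables: lay it flat and lengthwise in the steel tray. Then clear the chopping board: lay the two whole peppers side by side on the floor of the blue tray, and stand the two garlic bulbs upright, root end down, in the dark wooden tray. Leave the glass salt dish standing where it is.

Things in the scene. Friction and masses are not known exactly. Their poses are not given: they have to be found in the camera images.
- knife: Paring knife lying flat on the counter, 190 mm long: black handle 105 long x 20 wide x 16 mm high from x = -95 to +10 mm, thin steel blade from x = +10 to +95 mm, 7 to 9 mm above the underside. Origin: middle of its length, at its underside; x runs from handle to blade tip, z up. 60 g, centre of mass near x = -25 mm; grip it across the handle (along its y) near x = -25 mm.
- poblano: Whole dark green pepper (poblano) lying on the chopping board, body 95 mm long, 46 mm thick at the most, tapering to a tip at +x, with a pale stem 17 mm long at -x. Origin: middle of the body, on its axis, 23 mm above what it lies on; x along its length, z up; flat underside, does not roll. About 90 g. Grip it across, along its y.
- jalapeno: Small whole light green pepper (jalapeno) lying on the chopping board, body 66 mm long, 30 mm thick at the most, tapering to a tip at +x, with a pale stem 17 mm long at -x. Origin: middle of the body, on its axis, 15 mm above what it lies on; x along its length, z up; flat underside, does not roll. About 30 g. Grip it across, along its y.
- garlic_white: Large cream-white garlic bulb standing on its flat root end on the chopping board, round, 52 mm across at 20 mm height, 54 mm high to the top of its neck, root end 30 mm across. Origin: centre of its underside, z up through the neck. About 60 g.
- garlic_purple: Small purple garlic bulb standing on its flat root end on the chopping board, round, 42 mm across at 16 mm height, 43 mm high to the top of its neck, root end 24 mm across. Origin: centre of its underside, z up through the neck. About 35 g.
- board: Pale wooden chopping board, 170 (x) x 370 (y) x 18 mm thick, fixed to the counter; the peppers and garlic stand on it, its top 18 mm above the counter. Two loose thin pepper slices (rings 36 mm across, 8 mm high) also lie on it; they are not part of the job. Origin: centre of its underside.
- pepper_tray: Blue ceramic tray for the peppers, 140 x 220 x 30 mm high (outside; x by y), walls and floor 5 mm thick, so inside 130 x 210 mm and its floor 5 mm above the counter; fixed to the counter. Origin: centre of its underside; x across its short side, y along its long side, z up. Long side within 0.1 rad of the robot's y.
- garlic_tray: Dark wooden tray for the garlic, 140 x 220 x 30 mm high (outside; x by y), walls and floor 5 mm thick, so inside 130 x 210 mm and its floor 5 mm above the counter; fixed to the counter. Origin: centre of its underside; x across its short side, y along its long side, z up. Long side within 0.1 rad of the robot's y.
- knife_tray: Steel tray for the knife, 140 x 220 x 30 mm high (outside; x by y), walls and floor 5 mm thick, so inside 130 x 210 mm and its floor 5 mm above the counter; fixed to the counter. Origin: centre of its underside; x across its short side, y along its long side, z up. Long side within 0.1 rad of the robot's y.
- salt_dish: Small round glass dish of salt, 72 mm across, 35 mm high, loose on the counter, to be left alone. Origin: centre of its underside. A brown spice jar (48 mm across, 75 mm high) stands on the other side of the counter, not listed; the two may be swapped.

How it is judged:
At the end, for the whole second after the job is handed in: Centres inside the right tray, on its floor to 12 mm: knife flat, lengthwise to 0.35 rad, 25 mm along, 55 mm across; peppers level to 0.37 rad, not stacked, within 90 mm along, 50 mm across; garlic upright to 0.3 rad, within 93 mm along, 53 mm across. All released, at rest (x of knife in the frame of knife_tray between -0.055 and 0.055 m and y of knife in the frame of knife_tray between -0.025 and 0.025 m and z of knife in the frame of knife_tray below 0.017 m and angle between the x axis of knife and the y axis of knife_tray, either way round below 0.35 rad and angle between knife's own z axis and vertical below 0.2 rad and linear speed of each of knife, poblano, jalapeno, garlic_white, garlic_purple below 0.02 m/s and contact force between each of knife, poblano, jalapeno, garlic_white, garlic_purple and the fingers below 0.1 N and x of poblano in the frame of pepper_tray between -0.05 and 0.05 m and y of poblano in the frame of pepper_tray between -0.09 and 0.09 m and z of poblano in the frame of pepper_tray below 0.04 m and angle between poblano's own x axis and vertical between 1.2 and 1.94 rad and x of jalapeno in the frame of pepper_tray between -0.05 and 0.05 m and y of jalapeno in the frame of pepper_tray between -0.09 and 0.09 m and z of jalapeno in the frame of pepper_tray below 0.032 m and angle between jalapeno's own x axis and vertical between 1.2 and 1.94 rad and x of garlic_white in the frame of garlic_tray between -0.053 and 0.053 m and y of garlic_white in the frame of garlic_tray between -0.093 and 0.093 m and z of each of garlic_white, garlic_purple in the frame of garlic_tray below 0.017 m and angle between each of garlic_white, garlic_purple's own z axis and vertical below 0.3 rad and x of garlic_purple in the frame of garlic_tray between -0.053 and 0.053 m and y of garlic_purple in the frame of garlic_tray between -0.093 and 0.093 m); the robot touches nothing.
It fails at once if a vegetable is moved more than 80 mm while the knife is not yet in the steel tray (not (x of knife in the frame of knife_tray between -0.055 and 0.055 m and y of knife in the frame of knife_tray between -0.025 and 0.025 m and z of knife in the frame of knife_tray below 0.017 m and angle between the x axis of knife and the y axis of knife_tray, either way round below 0.35 rad and angle between knife's own z axis and vertical below 0.2 rad) and distance of any of poblano, jalapeno, garlic_white, garlic_purple from where it was at the start of the episode above 0.08 m).
It fails at once if the salt dish is shifted more than 30 mm or tipped (distance of salt_dish from where it was at the start of the episode above 0.03 m or angle between salt_dish's own z axis and vertical above 0.4 rad).
It also fails if it takes over 125 s, if anything falls off the work surface, if the arm or the gripper's body presses on something with over 40 N, if the wrist force passes 120 N, or if a joint passes its speed limit or range.

ROBOT

A 6-joint arm with a two-finger parallel gripper is mounted at the origin on the work surface. World frame = base frame: x ahead of the robot, y to its left, z up, the work surface at z = 0. Lengths are in m, angles in rad, forces in N, time in s.
With the tool pointing down it reaches from about 0.225 to 0.875 m from the base axis. Payload 3.4 kg.
Tool frame: the origin (TCP) lies at the very end of the fingers, on their centre line; the grasp point (between the pads) lies 19 mm behind it (grip_depth is the distance from the TCP to the grasp point, in m); x points along the fingers, z is the direction in which the jaws open and shut, and the axes are right-handed (so a half turn about x gives the same grasp; the last joint's range is limited). The gripper opens to 85 mm and grips with 20 to 120 N. Pads are 22 mm wide; open, the fingers measure 114 mm over their backs; the gripper's body (76 mm by 85 mm) begins 54 mm behind the grasp point. The pads swing forward as they close: fully open they stand 13 mm farther back than shut.
Start: joints at [1.224, 0.276, 1.505, -0, 1.361, -0.121], TCP at [0.129, 0.56, 0.231] pointing down, gripper open.
Joint ranges: [-2.89, 2.89], [-0.75, 2.08], [0.22, 2.7], [-1.18, 4.32], [0.11, 2.71], [-2.7, 2.7]. Speed limits (rad/s): [2.57, 2.57, 3.14, 3.14, 3.14, 3.14].

INTERFACE

Orientations are given as a unit quaternion [w, x, y, z].
In Python, from rig import get_state, get_image, sign_off, grip_depth gives the robot as it stands. The module is installed in compiled form; this text tells all that it offers.
- The arm moves only by the tool arm_command, never from a script. Its argument "series" is a list of rows, each an object with "dp": the shift along the tool's x, y, z scaled (see below), a list of three; "angular": the turn, a rotation vector about the tool's x, y, z scaled (see below), a list of three; "gripper": the finger opening in mm, from 0 to 85.4. A call has exactly 8 rows; each row shifts and turns the pose as measured when the row begins, along the tool's axes as they then stand; what a row does not reach is not made up. The controller multiplies each number of a shift by 0.12 m and each number of a turn by 90 degrees. A row lasts 1/8 s, in which the tool goes at most 62.5 mm and 10.7 degrees, less where a joint would pass 70% of its speed; a pose out of reach is approached as far as the arm can. A call with a number of a shift or a turn outside -1 to 1 is refused whole. A call with a gripper value outside its range is refused whole. The fingers move at their own pace and stop on an object; "grip_force" is the grip in N (left out, the last holds). Time passes only in rows, so rows that do not move let the fingers close, or fill a call up. It gives the time, the measured TCP pose, the force and the opening at its end, in the units of the state.
- get_state(): the state, without advancing time (a new reading comes with each control period).
- get_image(name): name is "side" or "top" or "wrist"; returns a dict with "image" (420x560x3 uint8, blue, green, red), "depth" (420x560 float32, m along the optical axis (not along the pixel's ray), 0 where there is no reading), "mtx" (3x3 intrinsics, pixels), "view" (4x4, takes a point from world to camera coordinates); the wrist camera has in their place "mount" (4x4, takes a point from camera to tool coordinates, whose origin is the TCP and whose axes are the tool frame's). Camera axes: x right, y up, looking along -z (the intrinsics and any distortion apply to the point x, -y, -z); pixel columns grow to the right and rows downward; lengths in m; the calibration is good to about 2 mm. A picture is of the moment at which its call begins: read the wrist's pose just before it.
- sign_off(): hands the job in, once; it reports no verdict.
The state is a dict: "clock": time; "qpos": joint angles; "qd": joint speeds; "effort": joint torques, N m; "position": TCP position; "ee_rot": TCP orientation; "contact_force": force on the tool from outside, world axes, zero at the start; "moment": the same for the moment, N m; "width": finger opening in m.
Only numpy, scipy, OpenCV 4.12 (cv2) and the standard library are available. Lean on these libraries where they do the work, as an engineer would, in place of code of your own. Each camera call takes 0.05 s, during which the arm holds its last target. There are 200 camera calls.

## Working session

There is one attempt and no reset: what is moved stays moved. The work goes in short steps, Python scripts to look and compute and a tool call to move; the robot and the scene stay as the last step left them, time stands still between calls to the robot, and variables do not carry over. Pictures are saved under pics/ and viewed, about 12 in all and at most 16, crops included, and the job is handed in when it is done.

Besides the shell and the picture viewer there is one more tool, called after "Request:" as name([rows], argument=value, ...), one row to a line, values as JSON. arm_command: Moves the arm, as the interface text tells. Its arguments: {"type":"object","properties":{"series":{"type":"array","items":{"type":"object","properties":{"dp":{"type":"array","items":{"type":"number"}},"angular":{"type":"array","items":{"type":"number"}},"gripper":{"type":"number"}}}},"grip_force":{"type":"number"}},"required":["series"]}

```bash
mkdir -p pics
cat > h.py <<'E'
import numpy as np, cv2
from rig import *
from scipy.spatial.transform import Rotation as R
def rot(s): q=s['ee_rot']; return R.from_quat([q[1],q[2],q[3],q[0]])
def cam(name):
    s=get_state(); d=get_image(name)
    if 'view' in d: d['c2w']=np.linalg.inv(d['view'])
    else:
        T=np.eye(4);T[:3,:3]=rot(s).as_matrix();T[:3,3]=s['position'];d['c2w']=T@d['mount']
    return d
def ray(d,uv):
    p=cv2.undistortPoints(np.array(uv,float).reshape(-1,1,2),d['mtx'],d.get('dist')).reshape(-1,2)
    v=np.c_[p[:,0],-p[:,1],-np.ones(len(p))]
    return d['c2w'][:3,3], v@d['c2w'][:3,:3].T
def onz(d,uv,z):
    o,v=ray(d,uv); return o+v*((z-o[2])/v[:,2])[:,None]
def cloud(d):
    h,w=d['depth'].shape; u,v=np.meshgrid(np.arange(w),np.arange(h))
    o,r=ray(d,np.c_[u.ravel(),v.ravel()]); return (o+r*d['depth'].reshape(-1,1)).reshape(h,w,3)
E
python3 - <<'E'
from h import *
s=get_state();print({k:np.round(v,3) for k,v in s.items()},grip_depth, rot(s).as_matrix().round(3))
for n in ('top','side'):
    d=cam(n);cv2.imwrite(f'pics/{n}0.png',d['image']);print(n,d.keys(),d['mtx'],d['c2w'].round(3)); np.savez(f'{n}0.npz',**d)
E
```

```text
{'clock': np.float64(0.0), 'qpos': array([ 1.224,  0.277,  1.506,  0.   ,  1.361, -0.121]), 'qd': array([-0.001,  0.002, -0.001,  0.002, -0.002, -0.001]), 'effort': array([ 1.0000e-03, -4.1678e+01, -2.4581e+01, -0.0000e+00,  1.1000e-02,
        0.0000e+00]), 'position': array([0.129, 0.56 , 0.23 ]), 'ee_rot': array([ 0.553, -0.441,  0.554,  0.44 ]), 'contact_force': array([ 0.27 , -0.245, -0.082]), 'moment': array([-0.04 , -0.011, -0.022]), 'width': np.float64(0.086)} 0.0187 [[-0.001 -0.975  0.224]
 [-0.002  0.224  0.975]
 [-1.     0.    -0.002]]
top dict_keys(['image', 'depth', 'mtx', 'view', 'c2w']) [[454.03060997   0.         283.22922352]
 [  0.         454.03060997 213.90057329]
 [  0.           0.           1.        ]] [[ 0.007  0.989 -0.145  0.399]
 [-0.999  0.012  0.033  0.022]
 [ 0.035  0.144  0.989  1.021]
 [ 0.     0.     0.     1.   ]]
side dict_keys(['image', 'depth', 'mtx', 'view', 'c2w']) [[428.79300268   0.         281.51807709]
 [  0.         428.79300268 205.29261428]
 [  0.           0.           1.        ]] [[-0.977  0.128 -0.172  0.361]
 [-0.214 -0.539  0.815  0.792]
 [ 0.012  0.832  0.554  0.614]
 [ 0.     0.     0.     1.   ]]
```

View pics/top0.png

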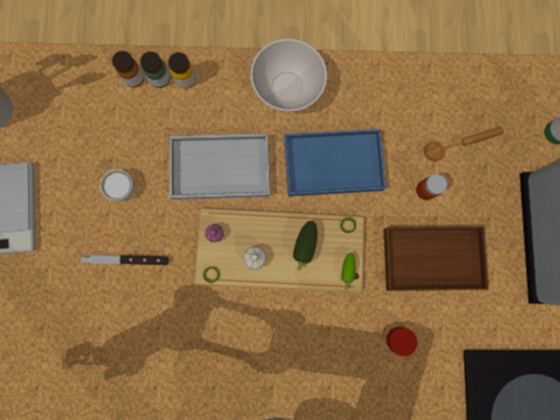

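View pics/side0.png

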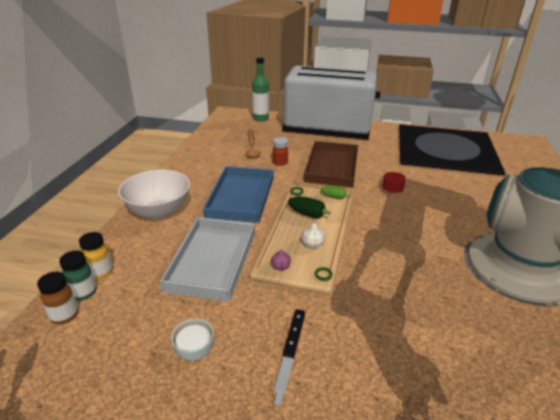

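The top view shows the steel tray at (220,166), the blue tray at (335,162), the dark tray at (436,258) and the board at (280,250). The knife is at (125,260) with its tip to the left. The salt dish is at (117,185), the purple bulb at (214,233), the white bulb at (255,257), the poblano at (306,242) and the jalapeno at (349,268). The side view agrees.

```bash
cat > m.py <<'E'
from h import *
def blob(m,u0,v0,u1,v1):
    k=np.zeros_like(m);k[v0:v1,u0:u1]=m[v0:v1,u0:u1]
    k=cv2.morphologyEx(k,cv2.MORPH_OPEN,np.ones((2,2),np.uint8))
    n,l,st,c=cv2.connectedComponentsWithStats(k)
    i=1+np.argmax(st[1:,4]); return (l==i)
def axis(P):
    c=P.mean(0);w,v=np.linalg.eigh(np.cov((P-c).T));a=v[:,1];t=(P-c)@a;s=(P-c)@v[:,0]
    return c,a,t.min(),t.max(),np.ptp(s)
E
python3 - <<'E'
from m import *
d=dict(np.load('top0.npz'));I=d['image'];H=cv2.cvtColor(I,cv2.COLOR_BGR2HSV);h,s,v=[x.astype(int) for x in cv2.split(H)];C=cloud(d)
print('counter z',np.median(C[320:400,20:100,2]))
def rep(n,m,box,z):
    b=blob(m.astype(np.uint8),*box);y,x=np.nonzero(b);P=onz(d,np.c_[x,y],z)[:,:2]
    c,a,t0,t1,w=axis(P);r=cv2.minAreaRect(P.astype(np.float32)*1000)
    print(n,b.sum(),'c',c.round(3),'ang',np.degrees(np.arctan2(a[1],a[0])).round(1),'len',(t1-t0).round(3),'w',w.round(3),'rect',np.round(r[0]),np.round(r[1]),round(r[2],1),'ztop',np.percentile(C[b][:,2],[10,50,95]).round(3))
g=(h>30)&(h<85)&(s>70)
rep('pob',(h>30)&(h<95)&(s>40)&(v<75),(288,215,325,275),.041)
rep('jal',g&(v>60),(335,245,365,295),.033)
rep('wht',(s<75)&(v>110),(240,240,270,275),.038)
rep('pur',(h>140)|((h<8)&(s<110)),(200,218,230,248),.034)
rep('handle',v<55,(115,245,172,272),.016)
rep('knife',(v<55)|((s<60)&(v>100)),(75,245,172,272),.01)
rep('blue',(h>95)&(h<125)&(s>100),(280,125,390,200),.03)
rep('steel',(s<60),(160,125,278,205),.03)
rep('dark',(v<95),(378,220,494,296),.03)
rep('salt',(s<60)&(v>110),(98,165,138,205),.035)
for n,bx in dict(blue=(280,125,390,200),steel=(160,125,278,205),dark=(378,220,494,296),knife=(75,245,172,272),board=(190,200,370,295)).items():
    q=C[bx[1]:bx[3],bx[0]:bx[2],2];print(n,'z pct',np.percentile(q,[5,25,50,75,95,99]).round(3))
E
```

```text
counter z 0.0008934448719828403
pob 625 c [ 0.477 -0.061] ang 164.7 len 0.089 w 0.039 rect [480. -62.] [39. 89.] 74.9 ztop [0.055 0.061 0.066]
jal 338 c [ 0.422 -0.156] ang 172.7 len 0.074 w 0.029 rect [ 420. -155.] [29. 74.] 83.3 ztop [0.038 0.045 0.049]
wht 419 c [0.444 0.049] ang 177.0 len 0.05 w 0.048 rect [444.  49.] [49. 47.] 45.7 ztop [0.043 0.054 0.07 ]
pur 254 c [0.497 0.138] ang 94.3 len 0.037 w 0.037 rect [497. 137.] [37. 37.] 46.0 ztop [0.038 0.048 0.061]
handle 160 c [0.439 0.29 ] ang 86.6 len 0.056 w 0.016 rect [439. 291.] [15. 55.] 0.5 ztop [0.014 0.017 0.02 ]
knife 294 c [0.44  0.383] ang 89.0 len 0.083 w 0.018 rect [440. 387.] [17. 83.] 0.5 ztop [0.002 0.01  0.013]
blue 5382 c [ 0.658 -0.129] ang 94.2 len 0.216 w 0.139 rect [ 661. -128.] [138. 216.] 4.5 ztop [0.004 0.006 0.03 ]
steel 6228 c [0.648 0.131] ang 92.4 len 0.221 w 0.145 rect [648. 131.] [144. 221.] 2.6 ztop [0.004 0.007 0.031]
dark 6356 c [ 0.448 -0.348] ang 91.4 len 0.227 w 0.14 rect [ 449. -349.] [140. 226.] 0.8 ztop [0.004 0.006 0.03 ]
salt 734 c [0.601 0.351] ang -159.9 len 0.071 w 0.063 rect [603. 351.] [71. 63.] 36.4 ztop [0.025 0.029 0.036]
blue z pct [-0.     0.003  0.006  0.008  0.03   0.034]
steel z pct [-0.001  0.002  0.005  0.008  0.03   0.033]
dark z pct [-0.001  0.003  0.005  0.007  0.03   0.033]
knife z pct [-0.002  0.     0.002  0.009  0.018  0.02 ]
board z pct [-0.001  0.005  0.018  0.02   0.055  0.065]
```

Request:
arm_command([
  {"dp": [0, 0, 0], "angular": [0.107, 0, 0], "gripper": 60},
  {"dp": [0, 0, 0], "angular": [0.107, 0, 0], "gripper": 60},
  {"dp": [0, 0, 0], "angular": [0.107, 0, 0], "gripper": 60},
  {"dp": [0, 0, 0], "angular": [0.107, 0, 0], "gripper": 60},
  {"dp": [0, 0, 0], "angular": [0.107, 0, 0], "gripper": 60},
  {"dp": [0, 0, 0], "angular": [0.107, 0, 0], "gripper": 60},
  {"dp": [0, 0, 0], "angular": [0.107, 0, 0], "gripper": 60},
  {"dp": [0, 0, 0], "angular": [0.107, 0, 0], "gripper": 60},
], grip_force=40)

```text
clock: 1.1
position: [0.1276, 0.5573, 0.226]
ee_rot: [0.706, 0.012, 0.708, -0.019]
contact_force: [0.3, -0.2, 0.2]
width: 0.0599
```

```bash
cat > go.py <<'E'
import sys
from h import *
# args: x y z yaw(deg of tool z) -> remaining shift/turn in tool units (total)
def go(x,y,z,yaw):
    s=get_state();M=rot(s).as_matrix();a=np.radians(yaw)
    zt=np.array([np.cos(a),np.sin(a),0]);xt=np.array([0,0,-1.]);T=np.c_[xt,np.cross(zt,xt),zt]
    w=R.from_matrix(M.T@T).as_rotvec()/(np.pi/2); dp=M.T@(np.array([x,y,z])-s['position'])/0.12
    print('t',round(s['clock'],2),'pos',s['position'].round(4),'yaw',np.degrees(np.arctan2(M[1,2],M[0,2])).round(1),'w',round(s['width'],4),'F',s['contact_force'].round(1),'\n dp',dp.round(3),'ang',w.round(3))
if __name__=='__main__': go(*map(float,sys.argv[1:5]))
E
python3 go.py 0.40 0.32 0.23 0
```

```text
t 1.1 pos [0.1276 0.5573 0.226 ] yaw -2.5 w 0.0599 F [ 0.3 -0.2  0.2] 
 dp [-0.021 -1.875  2.355] ang [-0.028 -0.002  0.007]
```

Request:
arm_command([
  {"dp": [0, -0.268, 0.336], "angular": [-0.028, 0, 0.007], "gripper": 60},
  {"dp": [0, -0.268, 0.336], "angular": [0, 0, 0], "gripper": 60},
  {"dp": [0, -0.268, 0.336], "angular": [0, 0, 0], "gripper": 60},
  {"dp": [0, -0.268, 0.336], "angular": [0, 0, 0], "gripper": 60},
  {"dp": [0, -0.268, 0.336], "angular": [0, 0, 0], "gripper": 60},
  {"dp": [0, -0.268, 0.336], "angular": [0, 0, 0], "gripper": 60},
  {"dp": [0, -0.268, 0.336], "angular": [0, 0, 0], "gripper": 60},
  {"dp": [0, 0, 0], "angular": [0, 0, 0], "gripper": 60},
])

```text
clock: 2.1
position: [0.4158, 0.3238, 0.2214]
ee_rot: [0.705, -0.002, 0.709, 0.0]
contact_force: [-0.7, 0.3, -0.5]
width: 0.0603
```

```bash
python3 go.py 0.44 0.31 0.1 0
python3 - <<'E'
from h import *
d=cam('wrist');cv2.imwrite('pics/w1.png',d['image']);np.savez('w1.npz',**d);print(d['mount'].round(3))
E
```

```text
t 2.1 pos [0.4158 0.3238 0.2214] yaw 0.2 w 0.0603 F [-0.7  0.3 -0.5] 
 dp [ 1.01  -0.113  0.208] ang [ 0.002 -0.004  0.002]
[[ 0.     0.257 -0.966 -0.141]
 [ 0.001  0.966  0.257  0.065]
 [ 1.    -0.001 -0.     0.   ]
 [ 0.     0.     0.     1.   ]]
```

View pics/w1.png

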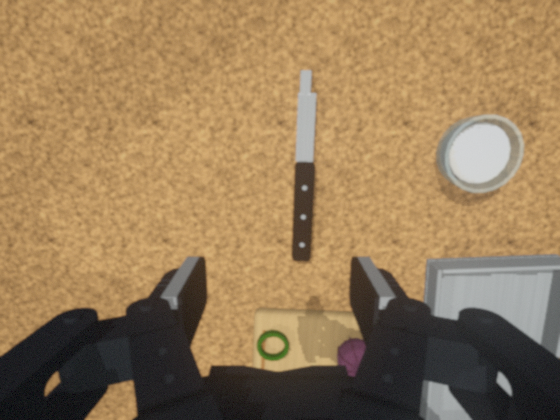

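The wrist view shows the knife running from the handle end at (302,260), through the handle/blade junction at (305,162), to the tip at (306,70).

```bash
python3 - <<'E'
from m import *
d=dict(np.load('w1.npz'))
a=onz(d,[[302,260]],.014)[0];b=onz(d,[[305,163]],.014)[0];t=onz(d,[[306,70]],.008)[0]
print(a,b,t,np.linalg.norm(a-b),np.linalg.norm(a-t));u=(t-a)[:2]/np.linalg.norm((t-a)[:2])
print('origin',(a+t)[:2]/2,'grasp',a[:2]+u*.07,b[:2]-u*.035,'ang',np.degrees(np.arctan2(u[1],u[0])))
E
python3 go.py 0.443 0.31 0.06 0
```

```text
[0.44042456 0.24263294 0.014     ] [0.44117922 0.34444402 0.014     ] [0.4404963  0.43011539 0.008     ] 0.10181388184303923 0.18757845210743992
origin [0.44046043 0.33637417] grasp [0.44045135 0.31263293] [0.44116582 0.30944403] ang 89.9780770423268
t 2.15 pos [0.4142 0.3248 0.2213] yaw 0.3 w 0.0599 F [-0.2 -0.1 -0.2] 
 dp [ 1.343 -0.122  0.25 ] ang [ 0.003 -0.005  0.001]
```

Request:
arm_command([
  {"dp": [0.2, -0.057, 0.11], "angular": [0, 0, 0], "gripper": 60},
  {"dp": [0.3, -0.057, 0.11], "angular": [0, 0, 0], "gripper": 50},
  {"dp": [0.3, 0, 0], "angular": [0, 0, 0], "gripper": 50},
  {"dp": [0.3, 0, 0], "angular": [0, 0, 0], "gripper": 50},
  {"dp": [0.2, 0, 0], "angular": [0, 0, 0], "gripper": 50},
  {"dp": [0.15, 0, 0], "angular": [0, 0, 0], "gripper": 50},
  {"dp": [0, 0, 0], "angular": [0, 0, 0], "gripper": 50},
  {"dp": [0, 0, 0], "angular": [0, 0, 0], "gripper": 50},
])

```text
clock: 3.15
position: [0.4312, 0.3184, 0.0427]
ee_rot: [0.703, -0.004, 0.711, 0.006]
contact_force: [0.5, 0.2, -0.0]
width: 0.0497
```

```bash
python3 go.py 0.4405 0.311 0.006 0
```

```text
t 3.15 pos [0.4312 0.3184 0.0427] yaw 0.8 w 0.0497 F [ 0.5  0.2 -0. ] 
 dp [ 0.304 -0.063  0.081] ang [ 0.009 -0.008 -0.001]
```

Request:
arm_command([
  {"dp": [0.1, -0.063, 0.081], "angular": [0.009, -0.008, 0], "gripper": 50},
  {"dp": [0.1, 0, 0], "angular": [0, 0, 0], "gripper": 50},
  {"dp": [0.1, -0.01, 0.01], "angular": [0, 0, 0], "gripper": 50},
  {"dp": [0, 0, 0], "angular": [0, 0, 0], "gripper": 10},
  {"dp": [0, 0, 0], "angular": [0, 0, 0], "gripper": 10},
  {"dp": [0, 0, 0], "angular": [0, 0, 0], "gripper": 10},
  {"dp": [0, 0, 0], "angular": [0, 0, 0], "gripper": 10},
  {"dp": [0, 0, 0], "angular": [0, 0, 0], "gripper": 10},
])

```text
clock: 4.15
position: [0.4434, 0.3126, 0.009]
ee_rot: [0.709, 0.002, 0.705, 0.003]
contact_force: [-1.0, -0.5, -0.1]
width: 0.0189
```

```bash
python3 go.py 0.4405 0.311 0.1 0
```

```text
t 4.15 pos [0.4434 0.3126 0.009 ] yaw 0.1 w 0.0189 F [-1.  -0.5 -0.1] 
 dp [-0.759 -0.009 -0.02 ] ang [ 0.001  0.004 -0.004]
```

Request:
arm_command([
  {"dp": [-0.3, 0, 0], "angular": [0, 0, 0], "gripper": 10},
  {"dp": [-0.35, 0, 0], "angular": [0, 0, 0], "gripper": 10},
  {"dp": [-0.35, 0, 0], "angular": [0, 0, 0], "gripper": 10},
  {"dp": [0, -0.34, 0.34], "angular": [0, 0, 0], "gripper": 10},
  {"dp": [0, -0.34, 0.34], "angular": [0, 0, 0], "gripper": 10},
  {"dp": [0, -0.34, 0.34], "angular": [0, 0, 0], "gripper": 10},
  {"dp": [0, -0.34, 0.34], "angular": [0, 0, 0], "gripper": 10},
  {"dp": [0, 0, 0], "angular": [0, 0, 0], "gripper": 10},
])

```text
clock: 5.15
position: [0.6111, 0.1453, 0.133]
ee_rot: [0.71, 0.0, 0.704, 0.004]
contact_force: [-0.3, 0.4, -0.0]
width: 0.0189
```

```bash
python3 go.py 0.649 0.107 0.12 2.4
python3 - <<'E'
from h import *
d=cam('wrist');cv2.imwrite('pics/w2.png',d['image']);np.savez('w2.npz',**d)
E
```

```text
t 5.15 pos [0.6111 0.1453 0.133 ] yaw 0.3 w 0.0189 F [-0.3  0.4 -0. ] 
 dp [ 0.109 -0.321  0.314] ang [-0.023  0.005 -0.004]
```

View pics/w2.png

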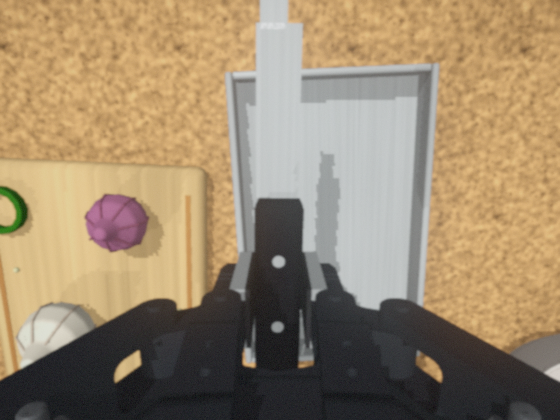

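The wrist view shows the knife held straight, with the junction at (279,199). The tray's far rim corners are at (229,75) and (436,67).

Run:
```python
from h import *
d=dict(np.load('w2.npz'));C=cloud(d)
print('rim far',onz(d,[[229,75],[436,67]],.03).round(4))
for v in (50,100,150,185,205,225): print(v,C[v,279].round(4))
print('junction',onz(d,[[279,199]],C[205,279,2]))
```

```text
rim far [[0.5802 0.2364 0.03  ]
 [0.7135 0.2422 0.03  ]]
50 [0.6113 0.2338 0.1326]
100 [0.6114 0.2162 0.1317]
150 [0.6115 0.1973 0.1319]
185 [0.6116 0.1831 0.1315]
205 [0.6116 0.1764 0.1386]
225 [0.6116 0.1684 0.1392]
junction [[0.61154779 0.17885069 0.13855923]]
```

Request:
arm_command([
  {"dp": [0, -0.16, 0.16], "angular": [-0.023, 0.005, 0], "gripper": 10},
  {"dp": [0, -0.16, 0.16], "angular": [0, 0, 0], "gripper": 10},
  {"dp": [0, 0, 0], "angular": [0, 0, 0], "gripper": 10},
  {"dp": [0.25, 0, 0], "angular": [0, 0, 0], "gripper": 10},
  {"dp": [0.25, 0, 0], "angular": [0, 0, 0], "gripper": 10},
  {"dp": [0.2, 0, 0], "angular": [0, 0, 0], "gripper": 10},
  {"dp": [0, 0, 0], "angular": [0, 0, 0], "gripper": 10},
  {"dp": [0, 0, 0], "angular": [0, 0, 0], "gripper": 10},
])

```text
clock: 6.2
position: [0.6424, 0.1168, 0.0476]
ee_rot: [0.704, -0.012, 0.71, 0.021]
contact_force: [0.0, 0.0, -2.4]
width: 0.0186
```

```bash
python3 go.py 0.651 0.1065 0.015 2.5
```

```text
t 6.2 pos [0.6424 0.1168 0.0476] yaw 2.6 w 0.0186 F [ 0.   0.  -2.4] 
 dp [ 0.27  -0.093  0.07 ] ang [ 0.001 -0.005 -0.008]
```

Request:
arm_command([
  {"dp": [0, -0.1, 0.075], "angular": [0, -0.005, -0.008], "gripper": 10},
  {"dp": [0, -0.01, 0.01], "angular": [0, 0, 0], "gripper": 10},
  {"dp": [0, 0, 0], "angular": [0, 0, 0], "gripper": 10},
  {"dp": [0.1, 0, 0], "angular": [0, 0, 0], "gripper": 10},
  {"dp": [0.1, 0, 0], "angular": [0, 0, 0], "gripper": 10},
  {"dp": [0.06, 0, 0], "angular": [0, 0, 0], "gripper": 10},
  {"dp": [0, 0, 0], "angular": [0, 0, 0], "gripper": 10},
  {"dp": [0, 0, 0], "angular": [0, 0, 0], "gripper": 10},
])

```text
clock: 7.2
position: [0.6551, 0.1034, 0.0163]
ee_rot: [0.708, -0.016, 0.706, 0.016]
contact_force: [0.3, 0.4, -1.2]
width: 0.0188
```

```bash
python3 go.py 0.651 0.1065 0.015 2.5
```

```text
t 7.2 pos [0.6551 0.1034 0.0163] yaw 2.6 w 0.0188 F [ 0.3  0.4 -1.2] 
 dp [ 0.01   0.027 -0.033] ang [0.001 0.002 0.001]
```

Request:
arm_command([
  {"dp": [0.014, 0.02, -0.02], "angular": [0, 0, 0], "gripper": 10},
  {"dp": [0, 0, 0], "angular": [0, 0, 0], "gripper": 45},
  {"dp": [0, 0, 0], "angular": [0, 0, 0], "gripper": 45},
  {"dp": [0, 0, 0], "angular": [0, 0, 0], "gripper": 45},
  {"dp": [-0.3, 0, 0], "angular": [0, 0, 0], "gripper": 45},
  {"dp": [-0.45, 0, 0], "angular": [0, 0, 0], "gripper": 45},
  {"dp": [-0.45, 0, 0], "angular": [0, 0, 0], "gripper": 45},
  {"dp": [-0.45, 0, 0], "angular": [-0.11, 0, 0], "gripper": 75},
])

```text
clock: 8.2
position: [0.6494, 0.1058, 0.2136]
ee_rot: [0.701, -0.079, 0.705, 0.078]
contact_force: [1.7, 0.3, -0.1]
width: 0.0619
```

```bash
python3 go.py 0.50 -0.061 0.22 75
python3 - <<'E'
from h import *
d=cam('top');cv2.imwrite('pics/top1.png',d['image']);np.savez('top1.npz',**d)
E
```

```text
t 8.2 pos [0.6494 0.1058 0.2136] yaw 12.8 w 0.0619 F [ 1.7  0.3 -0.1] 
 dp [-0.045 -1.08  -1.522] ang [-0.691 -0.003 -0.002]
```

View pics/top1.png

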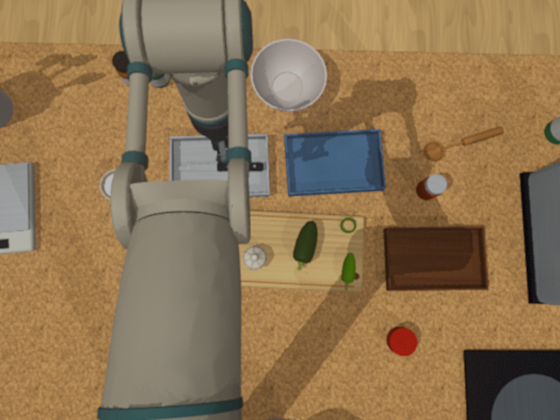

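The top view shows the knife lying lengthwise in the steel tray, blade at (185,163) and handle end at (264,167). Next comes the poblano.

Request:
arm_command([
  {"dp": [0, 0, 0], "angular": [-0.115, 0, 0], "gripper": 75},
  {"dp": [0, 0, 0], "angular": [-0.115, 0, 0], "gripper": 75},
  {"dp": [0, 0, 0], "angular": [-0.115, 0, 0], "gripper": 75},
  {"dp": [0, 0, 0], "angular": [-0.115, 0, 0], "gripper": 75},
  {"dp": [0, 0, 0], "angular": [-0.115, 0, 0], "gripper": 75},
  {"dp": [0, 0, 0], "angular": [-0.115, 0, 0], "gripper": 75},
  {"dp": [0, 0, 0], "angular": [0, 0, 0], "gripper": 75},
  {"dp": [0, 0, 0], "angular": [0, 0, 0], "gripper": 75},
])

```text
clock: 9.25
position: [0.655, 0.1059, 0.2272]
ee_rot: [0.561, -0.442, 0.55, 0.434]
contact_force: [-0.2, 0.5, -0.1]
width: 0.075
```

```bash
python3 go.py 0.50 -0.061 0.22 75
```

```text
t 9.25 pos [0.655  0.1059 0.2272] yaw 76.5 w 0.075 F [-0.2  0.5 -0.1] 
 dp [ 0.034  0.933 -1.654] ang [0.017 0.003 0.012]
```

Request:
arm_command([
  {"dp": [0, 0.18, -0.33], "angular": [0.017, 0, 0.012], "gripper": 75},
  {"dp": [0, 0.18, -0.33], "angular": [0, 0, 0], "gripper": 75},
  {"dp": [0, 0.18, -0.33], "angular": [0, 0, 0], "gripper": 75},
  {"dp": [0, 0.18, -0.33], "angular": [0, 0, 0], "gripper": 75},
  {"dp": [0, 0.18, -0.33], "angular": [0, 0, 0], "gripper": 75},
  {"dp": [0, 0, 0], "angular": [0, 0, 0], "gripper": 75},
  {"dp": [0, 0, 0], "angular": [0, 0, 0], "gripper": 75},
  {"dp": [0, 0, 0], "angular": [0, 0, 0], "gripper": 75},
])

```text
clock: 10.25
position: [0.4971, -0.061, 0.2254]
ee_rot: [0.566, -0.426, 0.562, 0.426]
contact_force: [0.5, 0.0, 0.2]
width: 0.0753
```

```bash
python3 go.py 0.48 -0.062 0.1 75
python3 - <<'E'
from h import *
d=cam('wrist');cv2.imwrite('pics/w3.png',d['image']);np.savez('w3.npz',**d)
E
```

```text
t 10.25 pos [ 0.4971 -0.061   0.2254] yaw 74.1 w 0.0753 F [0.5 0.  0.2] 
 dp [ 1.044  0.139 -0.052] ang [-0.01   0.003  0.002]
```

View pics/w3.png

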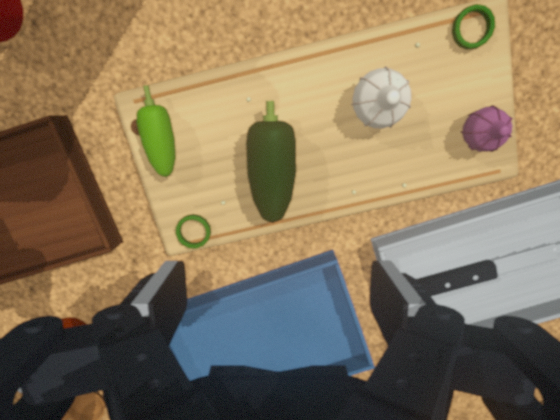

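The wrist view shows every piece still on the board. The poblano body runs (271,120)-(273,221) with its stem up at (270,105). The jalapeno is (150,103)-(167,176), the white bulb is at (382,98) and the purple bulb at (488,130). The knife lies in the tray at (455,280).

```bash
python3 - <<'E'
from m import *
d=dict(np.load('w3.npz'));I=d['image'];H=cv2.cvtColor(I,cv2.COLOR_BGR2HSV);h,s,v=[x.astype(int) for x in cv2.split(H)];C=cloud(d)
def rep(n,m,box,z):
    b=blob(m.astype(np.uint8),*box);y,x=np.nonzero(b);P=onz(d,np.c_[x,y],z)[:,:2]
    c,a,t0,t1,w=axis(P);a=a*np.sign(a[0])
    t=(P-c)@a; mid=c+a*(t.min()+t.max())/2
    print(n,b.sum(),'c',c.round(3),'mid',mid.round(3),'ang',np.degrees(np.arctan2(a[1],a[0])).round(1),'len',(t1-t0).round(3),'w',w.round(3),'z',np.percentile(C[b][:,2],[10,50,97]).round(3))
rep('pob',(v<80)&(s>30),(230,118,310,235),.041)
rep('jal',(h>30)&(h<80)&(s>120)&(v>60),(130,102,185,182),.033)
rep('wht',(s<70)&(v>100),(345,60,420,135),.038)
rep('pur',((h>140)|(h<5)),(455,100,520,155),.034)
E
python3 go.py 0.48 -0.062 0.1 75
```

```text
pob 2655 c [ 0.487 -0.064] mid [ 0.484 -0.063] ang -7.7 len 0.09 w 0.045 z [0.051 0.057 0.063]
jal 2026 c [ 0.424 -0.154] mid [ 0.426 -0.154] ang -7.7 len 0.067 w 0.031 z [0.035 0.043 0.047]
wht 2776 c [0.446 0.05 ] mid [0.446 0.05 ] ang 87.1 len 0.052 w 0.051 z [0.043 0.052 0.071]
pur 1680 c [0.5   0.139] mid [0.5   0.139] ang 70.5 len 0.045 w 0.04 z [0.037 0.045 0.06 ]
t 10.3 pos [ 0.4973 -0.0609  0.2254] yaw 74.1 w 0.0749 F [ 0.3  0.7 -0.6] 
 dp [ 1.044  0.14  -0.053] ang [-0.01   0.003  0.002]
```

Run:
```python
from h import *
d=dict(np.load('w3.npz'))
for n,uv,z in (('pob',[[271,122],[272,220]],.041),('jal',[[151,104],[167,176]],.033)):
    p=onz(d,uv,z);e=p[1]-p[0];print(n,p.round(4)[:,:2],np.degrees(np.arctan2(e[1],e[0])),np.linalg.norm(e),p.mean(0))
d=dict(np.load('top0.npz'))
for n,uv,z in (('pob',[[302,262],[311,222]],.041),('jal',[[348,284],[351,254]],.033)):
    p=onz(d,uv,z);e=p[1]-p[0];print(n,p.round(4)[:,:2],np.degrees(np.arctan2(e[1],e[0])),np.linalg.norm(e),p.mean(0))
```

```text
pob [[ 0.4386 -0.0497]
 [ 0.5258 -0.0739]] -15.516581166675492 0.09052509379836023 [ 0.48218595 -0.06179749  0.041     ]
jal [[ 0.3944 -0.1487]
 [ 0.4594 -0.1578]] -7.928658570451131 0.06560014000171963 [ 0.42686937 -0.15326901  0.033     ]
pob [[ 0.4378 -0.0518]
 [ 0.5249 -0.0714]] -12.666469122492117 0.08921150333543293 [ 0.4813576  -0.06162724  0.041     ]
jal [[ 0.3917 -0.1522]
 [ 0.4565 -0.1597]] -6.560965945773912 0.06524438653919774 [ 0.42406917 -0.15594286  0.033     ]
```

Request:
arm_command([
  {"dp": [0.3, 0.07, -0.025], "angular": [-0.015, 0, 0], "gripper": 75},
  {"dp": [0.3, 0.07, -0.025], "angular": [0, 0, 0], "gripper": 75},
  {"dp": [0.3, 0, 0], "angular": [0, 0, 0], "gripper": 75},
  {"dp": [0.2, 0, 0], "angular": [0, 0, 0], "gripper": 75},
  {"dp": [0, 0, 0], "angular": [0, 0, 0], "gripper": 75},
  {"dp": [0, 0, 0], "angular": [0, 0, 0], "gripper": 75},
  {"dp": [0, 0, 0], "angular": [0, 0, 0], "gripper": 75},
  {"dp": [0, 0, 0], "angular": [0, 0, 0], "gripper": 75},
])

```text
clock: 11.3
position: [0.4878, -0.0589, 0.0925]
ee_rot: [0.562, -0.437, 0.553, 0.432]
contact_force: [1.0, -0.4, -0.7]
width: 0.0749
```

```bash
python3 go.py 0.480 -0.062 0.025 75.5
```

```text
t 11.3 pos [ 0.4878 -0.0589  0.0925] yaw 75.9 w 0.0749 F [ 1.  -0.4 -0.7] 
 dp [ 0.562  0.064 -0.045] ang [0.004 0.004 0.008]
```

Request:
arm_command([
  {"dp": [0.1, 0.064, -0.045], "angular": [0.004, 0.004, 0.008], "gripper": 75},
  {"dp": [0.24, 0.01, -0.01], "angular": [0, 0, 0], "gripper": 75},
  {"dp": [0.24, 0, 0], "angular": [0, 0, 0], "gripper": 75},
  {"dp": [0, 0, 0], "angular": [0, 0, 0], "gripper": 75},
  {"dp": [0, 0, 0], "angular": [0, 0, 0], "gripper": 30},
  {"dp": [0, 0, 0], "angular": [0, 0, 0], "gripper": 30},
  {"dp": [0, 0, 0], "angular": [0, 0, 0], "gripper": 30},
  {"dp": [0, 0, 0], "angular": [0, 0, 0], "gripper": 30},
], grip_force=30)

```text
clock: 12.3
position: [0.4779, -0.0647, 0.0239]
ee_rot: [0.56, -0.435, 0.559, 0.431]
contact_force: [-0.3, -0.0, -1.3]
width: 0.0453
```

```bash
python3 go.py 0.667 -0.085 0.12 94.3
```

```text
t 12.3 pos [ 0.4779 -0.0647  0.0239] yaw 75.4 w 0.0453 F [-0.3 -0.  -1.3] 
 dp [-0.793 -1.572  0.231] ang [-0.21  -0.002  0.003]
```

Request:
arm_command([
  {"dp": [-0.25, 0, 0], "angular": [0, 0, 0], "gripper": 30},
  {"dp": [-0.35, 0, 0], "angular": [0, 0, 0], "gripper": 30},
  {"dp": [-0.3, 0, 0], "angular": [0, 0, 0], "gripper": 30},
  {"dp": [0, 0, 0], "angular": [-0.105, 0, 0], "gripper": 30},
  {"dp": [0, 0, 0], "angular": [-0.105, 0, 0], "gripper": 30},
  {"dp": [0, -0.4, 0], "angular": [0, 0, 0], "gripper": 30},
  {"dp": [0, -0.4, 0], "angular": [0, 0, 0], "gripper": 30},
  {"dp": [0, -0.4, 0], "angular": [0, 0, 0], "gripper": 30},
])

```text
clock: 13.3
position: [0.6203, -0.0516, 0.1383]
ee_rot: [-0.478, 0.523, -0.478, -0.519]
contact_force: [0.5, -1.1, -1.0]
width: 0.0452
```

```bash
python3 go.py 0.663 -0.080 0.07 94.3
```

```text
t 13.3 pos [ 0.6203 -0.0516  0.1383] yaw 94.9 w 0.0452 F [ 0.5 -1.1 -1. ] 
 dp [ 0.571 -0.332 -0.264] ang [ 0.007 -0.003  0.003]
```

Request:
arm_command([
  {"dp": [0.2, -0.17, -0.13], "angular": [0.007, 0, 0], "gripper": 30},
  {"dp": [0.2, -0.17, -0.13], "angular": [0, 0, 0], "gripper": 30},
  {"dp": [0.15, 0, 0], "angular": [0, 0, 0], "gripper": 30},
  {"dp": [0, 0, 0], "angular": [0, 0, 0], "gripper": 30},
  {"dp": [0, 0, 0], "angular": [0, 0, 0], "gripper": 30},
  {"dp": [0, 0, 0], "angular": [0, 0, 0], "gripper": 30},
  {"dp": [0, 0, 0], "angular": [0, 0, 0], "gripper": 30},
  {"dp": [0, 0, 0], "angular": [0, 0, 0], "gripper": 30},
])

```text
clock: 14.3
position: [0.6682, -0.0783, 0.0739]
ee_rot: [-0.482, 0.523, -0.479, -0.515]
contact_force: [0.4, 0.0, -0.9]
width: 0.045
```

```bash
python3 go.py 0.660 -0.083 0.013 94.3
python3 - <<'E'
from h import *
d=cam('wrist');cv2.imwrite('pics/w4.png',d['image'])
E
```

```text
t 14.3 pos [ 0.6682 -0.0783  0.0739] yaw 94.4 w 0.045 F [ 0.4  0.  -0.9] 
 dp [ 0.507  0.076 -0.031] ang [ 0.001 -0.004  0.007]
```

View pics/w4.png

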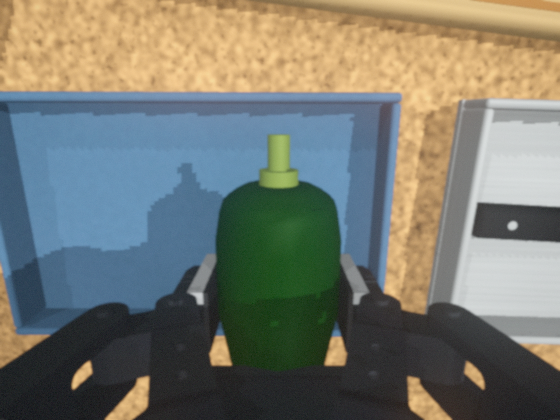

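The poblano is held level and square to the blue tray, with its stem at (279,150), inside the near rim at row 97.

Request:
arm_command([
  {"dp": [0, 0.076, -0.031], "angular": [0, 0, 0.007], "gripper": 30},
  {"dp": [0.1, 0.01, 0], "angular": [0, 0, 0], "gripper": 30},
  {"dp": [0.15, 0, 0], "angular": [0, 0, 0], "gripper": 30},
  {"dp": [0.15, 0, 0], "angular": [0, 0, 0], "gripper": 30},
  {"dp": [0.07, 0, 0], "angular": [0, 0, 0], "gripper": 30},
  {"dp": [0, 0, 0], "angular": [0, 0, 0], "gripper": 30},
  {"dp": [0, 0, 0], "angular": [0, 0, 0], "gripper": 30},
  {"dp": [0, 0, 0], "angular": [0, 0, 0], "gripper": 30},
])

```text
clock: 15.35
position: [0.6568, -0.084, 0.0144]
ee_rot: [-0.479, 0.52, -0.482, -0.518]
contact_force: [-0.2, -0.4, -0.0]
width: 0.0451
```

```bash
python3 go.py 0.660 -0.083 0.012 94.3
```

```text
t 15.35 pos [ 0.6568 -0.084   0.0144] yaw 94.4 w 0.0451 F [-0.2 -0.4 -0. ] 
 dp [ 0.02  -0.027  0.006] ang [ 0.001 -0.004 -0.001]
```

Request:
arm_command([
  {"dp": [0.025, -0.02, 0], "angular": [0, 0, 0], "gripper": 30},
  {"dp": [0, 0, 0], "angular": [0, 0, 0], "gripper": 65},
  {"dp": [0, 0, 0], "angular": [0, 0, 0], "gripper": 65},
  {"dp": [0, 0, 0], "angular": [0, 0, 0], "gripper": 65},
  {"dp": [-0.3, 0, 0], "angular": [0, 0, 0], "gripper": 65},
  {"dp": [-0.45, 0, 0], "angular": [0, 0, 0], "gripper": 65},
  {"dp": [-0.4, 0, 0], "angular": [0.065, 0, 0], "gripper": 65},
  {"dp": [0, 0, 0], "angular": [0.065, 0, 0], "gripper": 65},
])

```text
clock: 16.35
position: [0.6603, -0.0831, 0.1547]
ee_rot: [0.531, -0.467, 0.534, 0.464]
contact_force: [0.4, 0.2, -1.2]
width: 0.065
```

```bash
python3 go.py 0.423 -0.1545 0.12 82.7
```

```text
t 16.35 pos [ 0.6603 -0.0831  0.1547] yaw 82.3 w 0.065 F [ 0.4  0.2 -1.2] 
 dp [ 0.291  1.881 -0.852] ang [-0.004 -0.004  0.001]
```

Request:
arm_command([
  {"dp": [0, 0.37, -0.17], "angular": [0, 0, 0], "gripper": 65},
  {"dp": [0, 0.37, -0.17], "angular": [0, 0, 0], "gripper": 65},
  {"dp": [0, 0.37, -0.17], "angular": [0, 0, 0], "gripper": 65},
  {"dp": [0, 0.37, -0.17], "angular": [0, 0, 0], "gripper": 60},
  {"dp": [0.15, 0.37, -0.17], "angular": [0, 0, 0], "gripper": 60},
  {"dp": [0.15, 0, 0], "angular": [0, 0, 0], "gripper": 60},
  {"dp": [0, 0, 0], "angular": [0, 0, 0], "gripper": 60},
  {"dp": [0, 0, 0], "angular": [0, 0, 0], "gripper": 60},
])

```text
clock: 17.35
position: [0.4216, -0.1571, 0.1205]
ee_rot: [0.532, -0.471, 0.532, 0.461]
contact_force: [0.5, -0.5, -0.5]
width: 0.0603
```

```bash
python3 go.py 0.424 -0.1545 0.025 82.7
```

```text
t 17.35 pos [ 0.4216 -0.1571  0.1205] yaw 82.4 w 0.0603 F [ 0.5 -0.5 -0.5] 
 dp [ 0.796 -0.009  0.032] ang [-0.004 -0.006  0.007]
```

Request:
arm_command([
  {"dp": [0.25, -0.009, 0.032], "angular": [0, -0.006, 0.007], "gripper": 60},
  {"dp": [0.3, 0, 0], "angular": [0, 0, 0], "gripper": 60},
  {"dp": [0.26, 0, 0], "angular": [0, 0, 0], "gripper": 60},
  {"dp": [0, 0, 0], "angular": [0, 0, 0], "gripper": 60},
  {"dp": [0, 0, 0], "angular": [0, 0, 0], "gripper": 15},
  {"dp": [0, 0, 0], "angular": [0, 0, 0], "gripper": 15},
  {"dp": [0, 0, 0], "angular": [0, 0, 0], "gripper": 15},
  {"dp": [0, 0, 0], "angular": [0, 0, 0], "gripper": 15},
])

```text
clock: 18.35
position: [0.434, -0.1569, 0.0285]
ee_rot: [0.533, -0.473, 0.529, 0.461]
contact_force: [-0.1, 0.8, 0.4]
width: 0.0283
```

```bash
python3 go.py 0.667 -0.172 0.12 94.3
```

```text
t 18.35 pos [ 0.434  -0.1569  0.0285] yaw 82.6 w 0.0283 F [-0.1  0.8  0.4] 
 dp [-0.731 -1.954  0.12 ] ang [-0.13  -0.005  0.01 ]
```

Request:
arm_command([
  {"dp": [0, 0, 0], "angular": [0, 0, 0], "gripper": 45},
  {"dp": [0, 0, 0], "angular": [0, 0, 0], "gripper": 45},
  {"dp": [0, 0.065, 0.01], "angular": [0, -0.005, 0.01], "gripper": 45},
  {"dp": [0.045, 0, 0], "angular": [0, 0, 0], "gripper": 45},
  {"dp": [0, 0, 0], "angular": [0, 0, 0], "gripper": 15},
  {"dp": [0, 0, 0], "angular": [0, 0, 0], "gripper": 15},
  {"dp": [0, 0, 0], "angular": [0, 0, 0], "gripper": 15},
  {"dp": [0, 0, 0], "angular": [0, 0, 0], "gripper": 15},
])

```text
clock: 19.35
position: [0.4258, -0.1546, 0.0231]
ee_rot: [0.532, -0.466, 0.531, 0.467]
contact_force: [-1.1, -0.2, 0.5]
width: 0.0287
```

```bash
python3 go.py 0.667 -0.172 0.12 94.3
```

```text
t 19.35 pos [ 0.4258 -0.1546  0.0231] yaw 82.6 w 0.0287 F [-1.1 -0.2  0.5] 
 dp [-0.807 -2.012  0.117] ang [-0.13   0.001  0.   ]
```

Request:
arm_command([
  {"dp": [-0.25, 0, 0], "angular": [0, 0, 0], "gripper": 15},
  {"dp": [-0.35, 0, 0], "angular": [0, 0, 0], "gripper": 15},
  {"dp": [-0.3, 0, 0], "angular": [-0.065, 0, 0], "gripper": 15},
  {"dp": [0, 0, 0], "angular": [-0.065, 0, 0], "gripper": 15},
  {"dp": [0, -0.45, 0], "angular": [0, 0, 0], "gripper": 15},
  {"dp": [0, -0.45, 0], "angular": [0, 0, 0], "gripper": 15},
  {"dp": [0, -0.45, 0], "angular": [0, 0, 0], "gripper": 15},
  {"dp": [0, -0.45, 0], "angular": [0, 0, 0], "gripper": 15},
])

```text
clock: 20.35
position: [0.6425, -0.1369, 0.1332]
ee_rot: [0.48, -0.518, 0.48, 0.52]
contact_force: [0.2, -0.6, 0.5]
width: 0.0286
```

```bash
python3 go.py 0.665 -0.173 0.08 94.3
```

```text
t 20.35 pos [ 0.6425 -0.1369  0.1332] yaw 94.5 w 0.0286 F [ 0.2 -0.6  0.5] 
 dp [ 0.442 -0.164 -0.315] ang [ 0.003  0.001 -0.002]
```

Request:
arm_command([
  {"dp": [0.1, -0.08, -0.16], "angular": [0, 0, 0], "gripper": 15},
  {"dp": [0.17, -0.08, -0.16], "angular": [0, 0, 0], "gripper": 15},
  {"dp": [0.17, 0, 0], "angular": [0, 0, 0], "gripper": 15},
  {"dp": [0, 0, 0], "angular": [0, 0, 0], "gripper": 15},
  {"dp": [0, 0, 0], "angular": [0, 0, 0], "gripper": 15},
  {"dp": [0, 0, 0], "angular": [0, 0, 0], "gripper": 15},
  {"dp": [0, 0, 0], "angular": [0, 0, 0], "gripper": 15},
  {"dp": [0, 0, 0], "angular": [0, 0, 0], "gripper": 15},
])

```text
clock: 21.35
position: [0.6669, -0.176, 0.0779]
ee_rot: [0.479, -0.519, 0.48, 0.521]
contact_force: [-0.4, 0.1, 0.4]
width: 0.0289
```

```bash
python3 go.py 0.665 -0.173 0.012 94.3
python3 - <<'E'
from h import *
d=cam('wrist');cv2.imwrite('pics/w5.png',d['image'])
E
```

```text
t 21.35 pos [ 0.6669 -0.176   0.0779] yaw 94.6 w 0.0289 F [-0.4  0.1  0.4] 
 dp [0.549 0.012 0.026] ang [ 0.004  0.    -0.002]
```

View pics/w5.png

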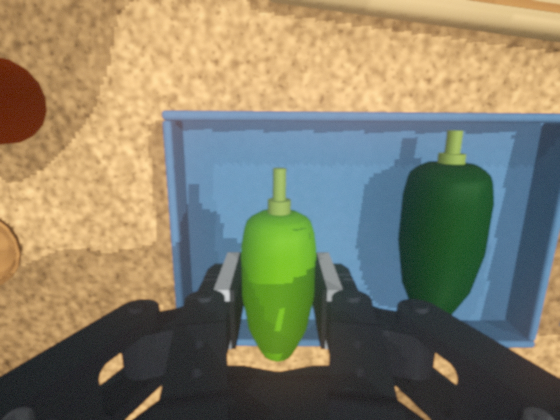

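The jalapeno is held straight at (279,285) and the poblano lies flat on the tray floor at (446,235), clear of the walls. I'll lower the jalapeno.

Request:
arm_command([
  {"dp": [0.15, 0.012, 0.026], "angular": [0, 0, 0], "gripper": 15},
  {"dp": [0.18, 0, 0], "angular": [0, 0, 0], "gripper": 15},
  {"dp": [0.15, 0, 0], "angular": [0, 0, 0], "gripper": 15},
  {"dp": [0.06, 0, 0], "angular": [0, 0, 0], "gripper": 15},
  {"dp": [0, 0, 0], "angular": [0, 0, 0], "gripper": 15},
  {"dp": [0, 0, 0], "angular": [0, 0, 0], "gripper": 15},
  {"dp": [0, 0, 0], "angular": [0, 0, 0], "gripper": 15},
  {"dp": [0, 0, 0], "angular": [0, 0, 0], "gripper": 15},
])

```text
clock: 22.4
position: [0.668, -0.1737, 0.0149]
ee_rot: [-0.48, 0.522, -0.479, -0.518]
contact_force: [0.2, -0.4, -1.0]
width: 0.0286
```

```bash
python3 go.py 0.665 -0.173 0.011 94.3
```

```text
t 22.4 pos [ 0.668  -0.1737  0.0149] yaw 94.7 w 0.0286 F [ 0.2 -0.4 -1. ] 
 dp [0.033 0.025 0.008] ang [ 0.004 -0.002  0.003]
```

Request:
arm_command([
  {"dp": [0.035, 0, 0], "angular": [0, 0, 0], "gripper": 15},
  {"dp": [0, 0, 0], "angular": [0, 0, 0], "gripper": 48},
  {"dp": [0, 0, 0], "angular": [0, 0, 0], "gripper": 48},
  {"dp": [0, 0, 0], "angular": [0, 0, 0], "gripper": 48},
  {"dp": [-0.3, 0, 0], "angular": [0, 0, 0], "gripper": 48},
  {"dp": [-0.45, 0, 0], "angular": [0, 0, 0], "gripper": 48},
  {"dp": [-0.4, 0, 0], "angular": [0.0, 0, 0], "gripper": 80},
  {"dp": [0, 0, 0], "angular": [0, 0, 0], "gripper": 80},
])

```text
clock: 23.4
position: [0.6675, -0.1734, 0.1521]
ee_rot: [-0.48, 0.522, -0.479, -0.518]
contact_force: [-0.6, -0.4, -0.2]
width: 0.0801
```

```bash
python3 go.py 0.446 0.050 0.15 90
```

```text
t 23.4 pos [ 0.6675 -0.1734  0.1521] yaw 94.7 w 0.0801 F [-0.6 -0.4 -0.2] 
 dp [0.006 1.688 2.006] ang [ 0.052 -0.001  0.003]
```

Request:
arm_command([
  {"dp": [0, 0.28, 0.334], "angular": [0, 0, 0], "gripper": 80},
  {"dp": [0, 0.28, 0.334], "angular": [0, 0, 0], "gripper": 80},
  {"dp": [0, 0.28, 0.334], "angular": [0, 0, 0], "gripper": 80},
  {"dp": [0, 0.28, 0.334], "angular": [0, 0, 0], "gripper": 80},
  {"dp": [0, 0.28, 0.334], "angular": [0, 0, 0], "gripper": 80},
  {"dp": [0, 0.28, 0.334], "angular": [0.05, 0, 0], "gripper": 80},
  {"dp": [0, 0, 0], "angular": [0, 0, 0], "gripper": 80},
  {"dp": [0, 0, 0], "angular": [0, 0, 0], "gripper": 80},
])

```text
clock: 24.4
position: [0.4358, 0.0559, 0.1432]
ee_rot: [0.499, -0.498, 0.502, 0.501]
contact_force: [0.4, -0.4, 0.0]
width: 0.0805
```

```bash
python3 go.py 0.445 0.050 0.09 90
```

```text
t 24.4 pos [0.4358 0.0559 0.1432] yaw 90.0 w 0.0805 F [ 0.4 -0.4  0. ] 
 dp [ 0.443 -0.08  -0.049] ang [-0.    -0.    -0.004]
```

Request:
arm_command([
  {"dp": [0.1, -0.08, -0.05], "angular": [0, 0, 0], "gripper": 80},
  {"dp": [0.25, 0, 0], "angular": [0, 0, 0], "gripper": 80},
  {"dp": [0.15, 0, 0], "angular": [0, 0, 0], "gripper": 80},
  {"dp": [0, 0, 0], "angular": [0, 0, 0], "gripper": 80},
  {"dp": [0, 0, 0], "angular": [0, 0, 0], "gripper": 80},
  {"dp": [0, 0, 0], "angular": [0, 0, 0], "gripper": 80},
  {"dp": [0, 0, 0], "angular": [0, 0, 0], "gripper": 80},
  {"dp": [0, 0, 0], "angular": [0, 0, 0], "gripper": 80},
])

```text
clock: 25.4
position: [0.4542, 0.0441, 0.0799]
ee_rot: [0.501, -0.499, 0.502, 0.498]
contact_force: [0.2, -0.1, 0.8]
width: 0.0801
```

```bash
python3 go.py 0.445 0.050 0.026 90
```

```text
t 25.4 pos [0.4542 0.0441 0.0799] yaw 89.7 w 0.0801 F [ 0.2 -0.1  0.8] 
 dp [0.449 0.077 0.05 ] ang [-0.004 -0.001  0.   ]
```

Request:
arm_command([
  {"dp": [0.0, 0.065, 0.04], "angular": [0, 0, 0], "gripper": 80},
  {"dp": [0, 0, 0], "angular": [0, 0, 0], "gripper": 80},
  {"dp": [0.15, 0, 0], "angular": [0, 0, 0], "gripper": 80},
  {"dp": [0.15, 0, 0], "angular": [0, 0, 0], "gripper": 80},
  {"dp": [0.15, 0, 0], "angular": [0, 0, 0], "gripper": 80},
  {"dp": [0, 0, 0], "angular": [0, 0, 0], "gripper": 80},
  {"dp": [0, 0, 0], "angular": [0, 0, 0], "gripper": 80},
  {"dp": [0, 0, 0], "angular": [0, 0, 0], "gripper": 80},
])

```text
clock: 26.4
position: [0.4472, 0.05, 0.0272]
ee_rot: [0.502, -0.501, 0.5, 0.497]
contact_force: [-0.4, -0.1, 1.5]
width: 0.0802
```

```bash
python3 go.py 0.445 0.050 0.026 90
```

```text
t 26.4 pos [0.4472 0.05   0.0272] yaw 89.8 w 0.0802 F [-0.4 -0.1  1.5] 
 dp [ 0.01   0.019 -0.   ] ang [-0.002 -0.001  0.004]
```

Request:
arm_command([
  {"dp": [0, 0, 0], "angular": [0, 0, 0], "gripper": 35},
  {"dp": [0, 0, 0], "angular": [0, 0, 0], "gripper": 35},
  {"dp": [0, 0, 0], "angular": [0, 0, 0], "gripper": 35},
  {"dp": [0, 0, 0], "angular": [0, 0, 0], "gripper": 35},
  {"dp": [0, 0, 0], "angular": [0, 0, 0], "gripper": 35},
  {"dp": [-0.2, 0, 0], "angular": [0, 0, 0], "gripper": 35},
  {"dp": [-0.35, 0, 0], "angular": [0, 0, 0], "gripper": 35},
  {"dp": [-0.3, 0, 0], "angular": [0, 0, 0], "gripper": 35},
])

```text
clock: 27.4
position: [0.4443, 0.0503, 0.1298]
ee_rot: [0.5, -0.499, 0.502, 0.499]
contact_force: [0.1, 0.3, -1.2]
width: 0.0489
```

```bash
python3 go.py 0.448 -0.305 0.13 90
```

```text
t 27.4 pos [0.4443 0.0503 0.1298] yaw 89.8 w 0.0489 F [ 0.1  0.3 -1.2] 
 dp [ 0.004 -0.043 -2.96 ] ang [-0.003 -0.001 -0.001]
```

Request:
arm_command([
  {"dp": [0, 0, -0.3], "angular": [0, 0, 0], "gripper": 35},
  {"dp": [0, 0, -0.42], "angular": [0, 0, 0], "gripper": 35},
  {"dp": [0, 0, -0.42], "angular": [0, 0, 0], "gripper": 35},
  {"dp": [0, 0, -0.42], "angular": [0, 0, 0], "gripper": 35},
  {"dp": [0, 0, -0.42], "angular": [0, 0, 0], "gripper": 35},
  {"dp": [0, 0, -0.42], "angular": [0, 0, 0], "gripper": 35},
  {"dp": [0, 0, -0.42], "angular": [0, 0, 0], "gripper": 35},
  {"dp": [0, 0, 0], "angular": [0, 0, 0], "gripper": 35},
])

```text
clock: 28.4
position: [0.4466, -0.2988, 0.1334]
ee_rot: [-0.502, 0.503, -0.499, -0.496]
contact_force: [-0.5, 0.2, -0.7]
width: 0.049
```

```bash
python3 go.py 0.448 -0.305 0.07 90
```

```text
t 28.4 pos [ 0.4466 -0.2988  0.1334] yaw 89.9 w 0.049 F [-0.5  0.2 -0.7] 
 dp [ 0.528 -0.007 -0.05 ] ang [-0.001 -0.002  0.006]
```

Request:
arm_command([
  {"dp": [0.1, 0, -0.03], "angular": [0, 0, 0], "gripper": 35},
  {"dp": [0.25, 0, 0], "angular": [0, 0, 0], "gripper": 35},
  {"dp": [0.15, 0, 0], "angular": [0, 0, 0], "gripper": 35},
  {"dp": [0, 0, 0], "angular": [0, 0, 0], "gripper": 35},
  {"dp": [0, 0, 0], "angular": [0, 0, 0], "gripper": 35},
  {"dp": [0, 0, 0], "angular": [0, 0, 0], "gripper": 35},
  {"dp": [0, 0, 0], "angular": [0, 0, 0], "gripper": 35},
  {"dp": [0, 0, 0], "angular": [0, 0, 0], "gripper": 35},
])

```text
clock: 29.4
position: [0.4467, -0.2971, 0.071]
ee_rot: [-0.501, 0.503, -0.497, -0.499]
contact_force: [-0.3, 0.8, -0.8]
width: 0.0486
```

```bash
python3 go.py 0.448 -0.305 0.015 90
python3 - <<'E'
from h import *
d=cam('wrist');cv2.imwrite('pics/w6.png',d['image'])
E
```

```text
t 29.4 pos [ 0.4467 -0.2971  0.071 ] yaw 90.2 w 0.0486 F [-0.3  0.8 -0.8] 
 dp [ 0.467 -0.006 -0.066] ang [ 0.002 -0.     0.005]
```

View pics/w6.png

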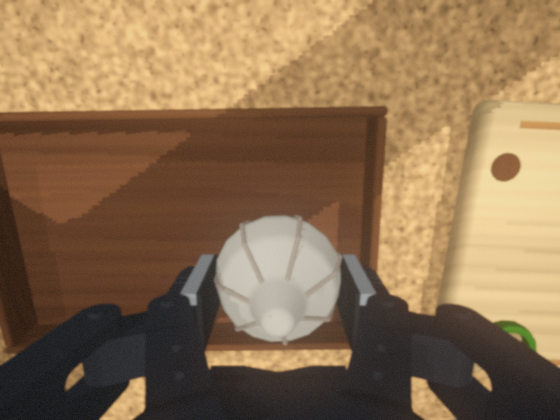

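The white bulb is held upright at (279,280) and the dark tray below is empty. I'll shift slightly away from the right wall, then lower.

Request:
arm_command([
  {"dp": [0, 0, -0.045], "angular": [0, 0, 0], "gripper": 35},
  {"dp": [0, 0, -0.045], "angular": [0, 0, 0], "gripper": 35},
  {"dp": [0.12, 0, 0], "angular": [0, 0, 0], "gripper": 35},
  {"dp": [0.15, 0, 0], "angular": [0, 0, 0], "gripper": 35},
  {"dp": [0.12, 0, 0], "angular": [0, 0, 0], "gripper": 35},
  {"dp": [0.05, 0, 0], "angular": [0, 0, 0], "gripper": 35},
  {"dp": [0, 0, 0], "angular": [0, 0, 0], "gripper": 35},
  {"dp": [0, 0, 0], "angular": [0, 0, 0], "gripper": 35},
])

```text
clock: 30.45
position: [0.4471, -0.3094, 0.0154]
ee_rot: [-0.501, 0.503, -0.497, -0.498]
contact_force: [-0.7, 0.2, 0.8]
width: 0.0489
```

```bash
python3 go.py 0.448 -0.305 0.015 90
```

```text
t 30.45 pos [ 0.4471 -0.3094  0.0154] yaw 90.2 w 0.0489 F [-0.7  0.2  0.8] 
 dp [ 0.003 -0.008  0.037] ang [ 0.002 -0.     0.005]
```

Now I'll lower it the last millimetre, release and lift.

Request:
arm_command([
  {"dp": [0.015, 0, 0], "angular": [0, 0, 0], "gripper": 35},
  {"dp": [0, 0, 0], "angular": [0, 0, 0], "gripper": 64},
  {"dp": [0, 0, 0], "angular": [0, 0, 0], "gripper": 64},
  {"dp": [0, 0, 0], "angular": [0, 0, 0], "gripper": 64},
  {"dp": [-0.2, 0, 0], "angular": [0, 0, 0], "gripper": 64},
  {"dp": [-0.35, 0, 0], "angular": [0, 0, 0], "gripper": 64},
  {"dp": [-0.4, 0, 0], "angular": [0.0, 0, 0], "gripper": 64},
  {"dp": [-0.3, 0, 0], "angular": [0, 0, 0], "gripper": 70},
])

```text
clock: 31.45
position: [0.4443, -0.3079, 0.1647]
ee_rot: [0.501, -0.5, 0.497, 0.501]
contact_force: [0.1, -0.2, -0.1]
width: 0.07
```

```bash
python3 go.py 0.499 0.138 0.16 90
```

```text
t 31.45 pos [ 0.4443 -0.3079  0.1647] yaw 90.2 w 0.07 F [ 0.1 -0.2 -0.1] 
 dp [ 0.06  -0.466  3.714] ang [0.002 0.003 0.001]
```

Request:
arm_command([
  {"dp": [0, -0.058, 0.47], "angular": [0, 0, 0], "gripper": 70},
  {"dp": [0, -0.058, 0.47], "angular": [0, 0, 0], "gripper": 70},
  {"dp": [0, -0.058, 0.47], "angular": [0, 0, 0], "gripper": 70},
  {"dp": [0, -0.058, 0.47], "angular": [0, 0, 0], "gripper": 70},
  {"dp": [0, -0.058, 0.47], "angular": [0, 0, 0], "gripper": 70},
  {"dp": [0, -0.058, 0.47], "angular": [0, 0, 0], "gripper": 70},
  {"dp": [0, -0.058, 0.47], "angular": [0, 0, 0], "gripper": 70},
  {"dp": [0, -0.058, 0.47], "angular": [0, 0, 0], "gripper": 70},
])

```text
clock: 32.45
position: [0.5055, 0.15, 0.1681]
ee_rot: [0.505, -0.502, 0.499, 0.494]
contact_force: [1.2, -0.5, -0.1]
width: 0.07
```

```bash
python3 go.py 0.499 0.138 0.08 90
```

```text
t 32.45 pos [0.5055 0.15   0.1681] yaw 89.6 w 0.07 F [ 1.2 -0.5 -0.1] 
 dp [ 0.733  0.064 -0.099] ang [-0.004 -0.001  0.009]
```

Request:
arm_command([
  {"dp": [0.1, 0.05, -0.09], "angular": [0, 0, 0.005], "gripper": 70},
  {"dp": [0.25, 0, 0], "angular": [0, 0, 0], "gripper": 70},
  {"dp": [0.25, 0, 0], "angular": [0, 0, 0], "gripper": 70},
  {"dp": [0.1, 0, 0], "angular": [0, 0, 0], "gripper": 70},
  {"dp": [0, 0, 0], "angular": [0, 0, 0], "gripper": 70},
  {"dp": [0, 0, 0], "angular": [0, 0, 0], "gripper": 70},
  {"dp": [0, 0, 0], "angular": [0, 0, 0], "gripper": 70},
  {"dp": [0, 0, 0], "angular": [0, 0, 0], "gripper": 70},
])

```text
clock: 33.45
position: [0.5011, 0.1401, 0.0829]
ee_rot: [-0.502, 0.503, -0.498, -0.497]
contact_force: [-0.0, -1.0, -0.2]
width: 0.0697
```

```bash
python3 go.py 0.498 0.138 0.024 90
```

```text
t 33.45 pos [0.5011 0.1401 0.0829] yaw 89.9 w 0.0697 F [-0.  -1.  -0.2] 
 dp [ 0.491  0.03  -0.016] ang [-0.001 -0.001  0.006]
```

Request:
arm_command([
  {"dp": [0.1, 0.025, -0.016], "angular": [0, 0, 0.005], "gripper": 70},
  {"dp": [0.15, 0, 0], "angular": [0, 0, 0], "gripper": 70},
  {"dp": [0.15, 0, 0], "angular": [0, 0, 0], "gripper": 70},
  {"dp": [0.1, 0, 0], "angular": [0, 0, 0], "gripper": 70},
  {"dp": [0, 0, 0], "angular": [0, 0, 0], "gripper": 70},
  {"dp": [0, 0, 0], "angular": [0, 0, 0], "gripper": 70},
  {"dp": [0, 0, 0], "angular": [0, 0, 0], "gripper": 70},
  {"dp": [0, 0, 0], "angular": [0, 0, 0], "gripper": 70},
])

```text
clock: 34.45
position: [0.4988, 0.138, 0.0214]
ee_rot: [-0.501, 0.501, -0.5, -0.499]
contact_force: [-0.1, -0.1, -0.1]
width: 0.0699
```

```bash
python3 go.py 0.498 0.138 0.024 90
```

```text
t 34.45 pos [0.4988 0.138  0.0214] yaw 90.0 w 0.0699 F [-0.1 -0.1 -0.1] 
 dp [-0.022  0.007 -0.   ] ang [-0.    -0.001  0.002]
```

Request:
arm_command([
  {"dp": [-0.022, 0, 0], "angular": [0, 0, 0], "gripper": 70},
  {"dp": [0, 0, 0], "angular": [0, 0, 0], "gripper": 25},
  {"dp": [0, 0, 0], "angular": [0, 0, 0], "gripper": 25},
  {"dp": [0, 0, 0], "angular": [0, 0, 0], "gripper": 25},
  {"dp": [0, 0, 0], "angular": [0, 0, 0], "gripper": 25},
  {"dp": [0, 0, 0], "angular": [0, 0, 0], "gripper": 25},
  {"dp": [0, 0, 0], "angular": [0, 0, 0], "gripper": 25},
  {"dp": [0, 0, 0], "angular": [0, 0, 0], "gripper": 25},
])

```text
clock: 35.45
position: [0.4993, 0.1381, 0.0252]
ee_rot: [-0.501, 0.502, -0.499, -0.498]
contact_force: [-1.3, -0.2, 1.0]
width: 0.0387
```

```bash
python3 go.py 0.445 -0.395 0.15 90
```

```text
t 35.45 pos [0.4993 0.1381 0.0252] yaw 90.0 w 0.0387 F [-1.3 -0.2  1. ] 
 dp [-1.036  0.446 -4.444] ang [-0.    -0.001  0.003]
```

Request:
arm_command([
  {"dp": [-0.2, 0, 0], "angular": [0, 0, 0], "gripper": 25},
  {"dp": [-0.35, 0, 0], "angular": [0, 0, 0], "gripper": 25},
  {"dp": [-0.4, 0, 0], "angular": [0, 0, 0], "gripper": 25},
  {"dp": [-0.1, 0.045, -0.42], "angular": [0, 0, 0], "gripper": 25},
  {"dp": [0, 0.045, -0.44], "angular": [0, 0, 0], "gripper": 25},
  {"dp": [0, 0.045, -0.44], "angular": [0, 0, 0], "gripper": 25},
  {"dp": [0, 0.045, -0.44], "angular": [0, 0, 0], "gripper": 25},
  {"dp": [0, 0.045, -0.44], "angular": [0, 0, 0], "gripper": 25},
])

```text
clock: 36.45
position: [0.4726, -0.1273, 0.1547]
ee_rot: [-0.499, 0.504, -0.497, -0.5]
contact_force: [1.3, 0.3, -0.1]
width: 0.0384
```

```bash
python3 go.py 0.445 -0.398 0.15 90
```

```text
t 36.45 pos [ 0.4726 -0.1273  0.1547] yaw 90.5 w 0.0384 F [ 1.3  0.3 -0.1] 
 dp [ 0.044  0.249 -2.253] ang [ 0.005 -0.002  0.004]
```

Request:
arm_command([
  {"dp": [0, 0.05, -0.44], "angular": [0, 0, 0], "gripper": 25},
  {"dp": [0, 0.05, -0.44], "angular": [0, 0, 0], "gripper": 25},
  {"dp": [0, 0.05, -0.44], "angular": [0, 0, 0], "gripper": 25},
  {"dp": [0, 0.05, -0.44], "angular": [0, 0, 0], "gripper": 25},
  {"dp": [0, 0.05, -0.4], "angular": [0, 0, 0], "gripper": 25},
  {"dp": [0, 0, 0], "angular": [0, 0, 0], "gripper": 25},
  {"dp": [0, 0, 0], "angular": [0, 0, 0], "gripper": 25},
  {"dp": [0, 0, 0], "angular": [0, 0, 0], "gripper": 25},
])

```text
clock: 37.45
position: [0.4411, -0.3973, 0.1525]
ee_rot: [-0.501, 0.502, -0.498, -0.499]
contact_force: [-0.8, -0.6, -0.0]
width: 0.0385
```

```bash
python3 go.py 0.445 -0.400 0.07 90
python3 - <<'E'
from h import *
d=cam('wrist');cv2.imwrite('pics/w7.png',d['image'])
E
```

```text
t 37.45 pos [ 0.4411 -0.3973  0.1525] yaw 90.2 w 0.0385 F [-0.8 -0.6 -0. ] 
 dp [ 0.688 -0.028 -0.023] ang [ 0.002 -0.     0.004]
```

View pics/w7.png

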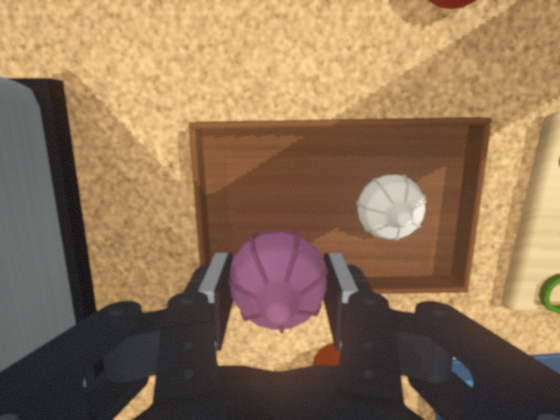

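The white bulb stands upright in the dark tray at (392,207). The purple bulb is held upright at (278,280). I'll lower it.

Request:
arm_command([
  {"dp": [0.1, -0.025, -0.02], "angular": [0, 0, 0], "gripper": 25},
  {"dp": [0.25, 0, 0], "angular": [0, 0, 0], "gripper": 25},
  {"dp": [0.25, 0, 0], "angular": [0, 0, 0], "gripper": 25},
  {"dp": [0.2, 0, 0], "angular": [0, 0, 0], "gripper": 25},
  {"dp": [0.15, 0, 0], "angular": [0, 0, 0], "gripper": 25},
  {"dp": [0, 0, 0], "angular": [0, 0, 0], "gripper": 25},
  {"dp": [0, 0, 0], "angular": [0, 0, 0], "gripper": 25},
  {"dp": [0, 0, 0], "angular": [0, 0, 0], "gripper": 25},
])

```text
clock: 38.5
position: [0.4481, -0.3945, 0.0342]
ee_rot: [-0.499, 0.505, -0.495, -0.501]
contact_force: [-0.3, 0.4, -0.3]
width: 0.0385
```

```bash
python3 go.py 0.445 -0.400 0.0135 90
```

```text
t 38.5 pos [ 0.4481 -0.3945  0.0342] yaw 90.6 w 0.0385 F [-0.3  0.4 -0.3] 
 dp [ 0.172  0.027 -0.045] ang [ 0.007 -0.     0.005]
```

Request:
arm_command([
  {"dp": [0.05, 0.02, -0.045], "angular": [0, 0, 0.003], "gripper": 25},
  {"dp": [0.07, 0, 0], "angular": [0, 0, 0], "gripper": 25},
  {"dp": [0.05, 0, 0], "angular": [0, 0, 0], "gripper": 25},
  {"dp": [0, 0, 0], "angular": [0, 0, 0], "gripper": 25},
  {"dp": [0, 0, 0], "angular": [0, 0, 0], "gripper": 25},
  {"dp": [0, 0, 0], "angular": [0, 0, 0], "gripper": 25},
  {"dp": [0, 0, 0], "angular": [0, 0, 0], "gripper": 25},
  {"dp": [0, 0, 0], "angular": [0, 0, 0], "gripper": 25},
])

```text
clock: 39.5
position: [0.4464, -0.4013, 0.0139]
ee_rot: [-0.498, 0.505, -0.497, -0.501]
contact_force: [0.2, -0.8, -1.0]
width: 0.0382
```

```bash
python3 go.py 0.445 -0.400 0.0132 90
```

```text
t 39.5 pos [ 0.4464 -0.4013  0.0139] yaw 90.6 w 0.0382 F [ 0.2 -0.8 -1. ] 
 dp [0.006 0.011 0.011] ang [ 0.007 -0.002  0.003]
```

Request:
arm_command([
  {"dp": [0.008, 0, 0], "angular": [0, 0, 0], "gripper": 25},
  {"dp": [0, 0, 0], "angular": [0, 0, 0], "gripper": 54},
  {"dp": [0, 0, 0], "angular": [0, 0, 0], "gripper": 54},
  {"dp": [0, 0, 0], "angular": [0, 0, 0], "gripper": 54},
  {"dp": [-0.2, 0, 0], "angular": [0, 0, 0], "gripper": 54},
  {"dp": [-0.4, 0, 0], "angular": [0, 0, 0], "gripper": 54},
  {"dp": [-0.45, 0, 0], "angular": [0, 0, 0], "gripper": 54},
  {"dp": [-0.45, 0, 0], "angular": [0, 0, 0], "gripper": 54},
])

```text
clock: 40.5
position: [0.4435, -0.3986, 0.1925]
ee_rot: [0.498, -0.5, 0.497, 0.505]
contact_force: [0.4, -0.9, 1.1]
width: 0.0542
```

Request:
arm_command([
  {"dp": [-0.3, 0.5, 0], "angular": [0, 0, 0], "gripper": 54},
  {"dp": [-0.1, 0.5, 0], "angular": [0, 0, 0], "gripper": 54},
  {"dp": [0, 0.3, 0], "angular": [0, 0, 0], "gripper": 54},
  {"dp": [0, 0, 0], "angular": [0, 0, 0], "gripper": 54},
  {"dp": [0, 0, 0], "angular": [0, 0, 0], "gripper": 54},
  {"dp": [0, 0, 0], "angular": [0, 0, 0], "gripper": 54},
  {"dp": [0, 0, 0], "angular": [0, 0, 0], "gripper": 54},
  {"dp": [0, 0, 0], "angular": [0, 0, 0], "gripper": 54},
])

```text
clock: 41.5
position: [0.2959, -0.4032, 0.2431]
ee_rot: [-0.496, 0.506, -0.496, -0.501]
contact_force: [-0.3, 0.1, 0.3]
width: 0.0538
```

```bash
python3 go.py 0.3 -0.4 0.25 90
python3 - <<'E'
from h import *
d=cam('top');cv2.imwrite('pics/top2.png',d['image']);np.savez('top2.npz',**d)
E
```

```text
t 41.5 pos [ 0.2959 -0.4032  0.2431] yaw 90.9 w 0.0538 F [-0.3  0.1  0.3] 
 dp [-0.057 -0.035  0.026] ang [ 0.01  -0.004  0.003]
```

View pics/top2.png

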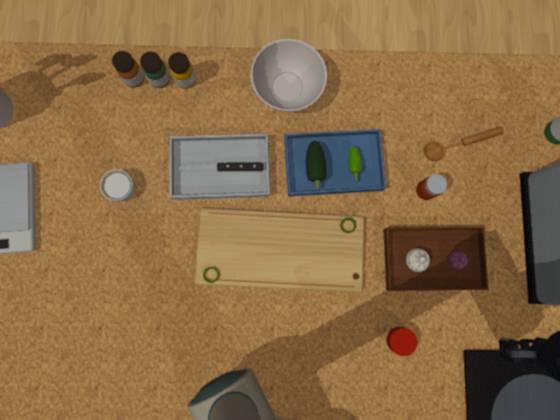

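The board now holds only the slices. The knife is at (222,167), the peppers at (316,162) and (355,160), the bulbs at (418,260) and (458,260), and the salt dish at (117,185). I'll check this with numbers before handing in.

Run:
```python
from m import *
d=dict(np.load('top2.npz'));I=d['image'];H=cv2.cvtColor(I,cv2.COLOR_BGR2HSV);h,s,v=[x.astype(int) for x in cv2.split(H)];C=cloud(d)
tr={'k':(.650,.130,2.5),'p':(.659,-.1285,4.3),'g':(.448,-.348,1.1)}
def loc(P,t):
    x,y,a=tr[t];return R.from_euler('z',-a,degrees=True).apply(np.array([P[0]-x,P[1]-y,0]))[:2].round(3)
def rep(n,m,box,z,t):
    b=blob(m.astype(np.uint8),*box);y,x=np.nonzero(b);P=onz(d,np.c_[x,y],z);c=P.mean(0)
    print(n,b.sum(),c[:2].round(3),'in tray',loc(c,t) if t else '','z',np.percentile(C[b][:,2],[5,50,97]).round(3))
rep('pob',(v<75)&(h>30)&(h<95),(302,136,328,192),.028,'p')
rep('jal',(h>30)&(h<80)&(s>90)&(v>60),(343,140,366,185),.02,'p')
rep('wht',(s<80)&(v>100),(402,245,434,275),.025,'g')
rep('pur',(h>135),(444,245,474,275),.021,'g')
rep('salt',(s<60)&(v>110),(98,165,138,205),.035,None)
e=onz(d,[[264,167]],.018)[0];j=onz(d,[[217,167]],.018)[0];o=e+(j-e)/np.linalg.norm(j-e)*.095
print('knife handle',np.linalg.norm(j-e),'ang',np.degrees(np.arctan2(*(j-e)[1::-1])),'origin tray',loc(o,'k'),'z',C[167,225:262,2].round(3)[::6],C[167,185:212,2].round(3)[::6])
```

```text
pob 654 [ 0.66  -0.085] in tray [0.005 0.043] z [0.035 0.047 0.054]
jal 310 [ 0.667 -0.175] in tray [ 0.004 -0.047] z [0.007 0.032 0.037]
wht 444 [ 0.443 -0.31 ] in tray [-0.004  0.038] z [0.005 0.04  0.06 ]
pur 289 [ 0.445 -0.403] in tray [-0.004 -0.055] z [0.006 0.033 0.048]
salt 735 [0.601 0.351] in tray  z [0.021 0.029 0.037]
knife handle 0.10597972513509965 ang 90.92106474383702 origin tray [ 0.001 -0.002] z [0.022 0.023 0.021 0.024 0.022 0.019 0.024] [0.011 0.012 0.012 0.017 0.012]
```

All within limits: heights match pieces resting on the tray floors, and the salt dish hasn't moved.

```bash
python3 -c "from rig import sign_off; print(sign_off())"
```

```text
the job is handed in; nothing more can be done
None
```

The job is done and handed in at about 41.5 s of robot time, out of 125 s. I moved the knife first, then the poblano, jalapeno, white garlic and purple garlic.

I checked the result with the top camera just before handing in, with positions given in each tray's own frame:

| Item | Across (x), mm | Along (y), mm | Limit x / y, mm | Resting state |
|---|---|---|---|---|
| Knife | +1 | -2 | ±55 / ±25 | flat, about 1.5° off the tray's long side (limit 20°) |
| Poblano | +5 | +43 | ±50 / ±90 | lying on the floor |
| Jalapeno | +4 | -47 | ±50 / ±90 | lying on the floor |
| White garlic | -4 | +38 | ±53 / ±93 | standing, top at 60 mm as expected |
| Purple garlic | -4 | -55 | ±53 / ±93 | standing, top at 48 mm as expected |

The salt dish still measures (0.601, 0.351), the same as at the start. The arm finished clear of everything.

- **Regrip:** The first grip on the jalapeno was about 5 mm too high and 8 mm towards the tip, so I opened and regripped before lifting.
- **Disagreement between readings:** The colour-mask fit on the wrist image gave the poblano's angle as -8°. The end points in both views gave -13° to -16°, and the grasp used those.
- **Failed checks:** None.

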